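# Set the dyeing corner of a leather bench to rights

## Robot

A 6-joint arm with a two-finger parallel gripper is mounted at the origin on the work surface. World frame = base frame: x ahead of the robot, y to its left, z up, the work surface at z = 0. Lengths are in m, angles in rad, forces in N, time in s.
With the tool pointing down it reaches from about 0.25 to 0.775 m from the base axis. Payload 4 kg.
Tool frame: the origin (TCP) lies on the centre line of the jaws, within the pads' length; the fingertips stand robot.tips_ahead ahead of it and the grasp point (between the pads) lies 8 mm behind it (robot.tips_ahead is the distance from the TCP to the fingertips, in m); z points along the fingers, y is the line along which they close (so a half turn about z gives the same grasp; the last joint's range is limited). The gripper opens to 94 mm and grips with 3 to 60 N. Pads are 16 mm wide; open, the fingers measure 119 mm over their backs; the gripper's body (75 mm by 177 mm) begins 78 mm behind the grasp point.
Start: joints at [-1.373, 0.087, 1.371, -0, 1.684, -0.103], TCP at [0.163, -0.525, 0.217] pointing down, gripper open.
Joint ranges: [-3.1, 3.1], [-0.76, 2.03], [0.27, 2.55], [-1.08, 4.22], [0.17, 2.65], [-2.57, 2.57]. Speed limits (rad/s): [2.79, 2.79, 3.14, 3.14, 3.14, 3.14].

## Interface

Orientations are given as [roll, pitch, yaw] about the fixed x, y, z axes, in that order (R = Rz(yaw) Ry(pitch) Rx(roll)).
In Python, from bench import robot, snapshot, close_job, spotter gives the robot as it stands. The module is installed in compiled form; this text tells all that it offers.
- The arm moves only by the tool servo_tool, never from a script. Its argument "commands" is one flat list of numbers, 7 for each row, row after row: the shift along the tool's x, y, z in m, then the turn, a rotation vector about the tool's x, y, z in degrees, then the finger opening in m, from 0 to 0.094. In form: [x, y, z, ax, ay, az, grip, x, y, z, ax, ay, az, grip, ...]. A call has 1 to 10 rows; each row is the pose to reach, as a shift and turn from the pose commanded when the call began, along the tool's axes at that moment; what a row does not reach only later rows make up. A row lasts 1/8 s, in which the tool goes at most 62.5 mm and 10.7 degrees, less where a joint would pass 70% of its speed; a pose out of reach is approached as far as the arm can. A call with a gripper value outside its range is refused whole. The fingers move at their own pace and stop on an object; the grip force is fixed at half the most. Time passes only in rows, so rows that repeat a pose let the fingers close. It gives the time, the measured TCP pose, the force, the opening and the grip force at its end, in the units of the state.
- robot.get_obs(): the state, without advancing time (a new reading comes with each control period).
- snapshot(name): name is "scene" or "side" or "wrist"; returns a dict with "img" (384x512x3 uint8, blue, green, red), "camera_matrix" (3x3 intrinsics, pixels), "k1" (the pictures are not rectified: a ray, as slopes to the right and down, at radius r is drawn at 1 + k1 r^2 times it, then the intrinsics apply), "extrinsics" (4x4, takes a point from camera to world coordinates); the wrist camera has in their place "hand_eye" (4x4, takes a point from camera to tool coordinates, whose origin is the TCP and whose axes are the flange's). Camera axes: x right, y down, z forward; pixel columns grow to the right and rows downward; lengths in m; the calibration is good to about 2 mm. A picture is of the moment at which its call begins: read the wrist's pose just before it. There is no depth.
- close_job(): hands the job in; it is judged then, once.
Trained networks look in a picture, given as the dict that the camera call returned (one of the last four; its "shot" number tells which), for a name from the list of things; names that differ only in an ending like _2 or _b are one class to them, and where a whole thing is asked for, a point or a joint stands for the part that bears it (a point fixed in the world has none). Each returns a list of dicts, best first, with "conf" (0 to 1); they miss things now and then, are a little off and sometimes report something else, mostly with a low value. They report only what shows in the picture. A call takes as long as a camera call. They do not tell look-alikes from the thing itself.
- spotter.trace(name, picture): "region" (384x512 bool, what is visible of it) and "box" ([left, top, width, height] in pixels, round what is visible of it).
The state is a dict: "time": time; "joint_positions": joint angles; "qvel": joint speeds; "joint_torque": joint torques, N m; "tool_pos": TCP position; "ee_rot": TCP orientation; "wrist_force": force on the tool from outside, world axes, zero at the start; "wrist_torque": the same for the moment, N m; "width": finger opening in m; "finger_force": force on a finger pad.
Only numpy, scipy, OpenCV 4.12 (cv2) and the standard library are available. Lean on these libraries where they do the work, as an engineer would, in place of code of your own. Each camera call takes 0.05 s, during which the arm holds its last target. There are 200 camera calls.

## Task

The square tool pot was left upside down to dry: turn it mouth up and stand it in the middle of the round cork mat, and after that stand the wooden burnisher in it, thick end down. Also stand every dye jar that is out on the bench upright in the divided crate, one jar to a cell, before or after, as you like. Leave the steel block, the hammer and the flat wax tin where they are.

Things in the scene. Friction and masses are not known exactly. Their poses are not given: they have to be found in the camera images.
- pot: square open-topped yellow plastic pot, 62 x 62 mm outside, 72 mm tall, straight flat sides, walls and floor 3 mm (inside 56 x 56, 69 deep), 0.15 kg; does not roll when laid on a side; origin at the centre of the outside of its floor, z from floor to mouth (at the start, mouth-down, z points down and the origin is 72 mm above the bench), x and y square to its sides
- burnisher: turned light-wood edge burnisher standing upright on the bench, 108 mm tall, 0.07 kg: thick grooved head 36 mm in diameter up to 34 mm, waist 22 mm in diameter, round grip 28 mm in diameter from 78 mm to the top; origin at the centre of the underside of the thick head, z along it towards the grip
- cork: round cork mat, fixed to the bench, 120 mm in diameter and 4 mm thick; origin at the centre of its underside (bench height)
- crate: open plywood crate fixed to the bench, 163 mm (its x) by 242 mm (its y), outer walls 48 mm high, dividers 41 mm high, walls and floor 5 mm; 2 cells along x by 3 along y, each 74 x 74 mm inside; origin at the centre of its underside, z up
- cell0 (a point): centre of the floor of a crate cell, 5 mm above the bench, axes as the crate's; at x -39.5 mm, y -79 mm in the crate's frame
- cell1 (a point): centre of the floor of a crate cell, 5 mm above the bench, axes as the crate's; at x -39.5 mm, y 0 mm in the crate's frame
- cell2 (a point): centre of the floor of a crate cell, 5 mm above the bench, axes as the crate's; at x -39.5 mm, y 79 mm in the crate's frame
- cell3 (a point): centre of the floor of a crate cell, 5 mm above the bench, axes as the crate's; at x 39.5 mm, y -79 mm in the crate's frame
- cell4 (a point): centre of the floor of a crate cell, 5 mm above the bench, axes as the crate's; at x 39.5 mm, y 0 mm in the crate's frame
- cell5 (a point): centre of the floor of a crate cell, 5 mm above the bench, axes as the crate's; at x 39.5 mm, y 79 mm in the crate's frame
- jar1: one of up to five identical dye jars (three to five are out; an absent one reads None): upright white plastic cylinder 50 mm in diameter, 82 mm tall overall, with a flat black lid of the same diameter (top 17 mm), about 0.2 kg, bottom-heavy; origin at the centre of its underside, z up its axis
- jar2: one of up to five identical dye jars (three to five are out; an absent one reads None): upright white plastic cylinder 50 mm in diameter, 82 mm tall overall, with a flat black lid of the same diameter (top 17 mm), about 0.2 kg, bottom-heavy; origin at the centre of its underside, z up its axis
- jar3: one of up to five identical dye jars (three to five are out; an absent one reads None): upright white plastic cylinder 50 mm in diameter, 82 mm tall overall, with a flat black lid of the same diameter (top 17 mm), about 0.2 kg, bottom-heavy; origin at the centre of its underside, z up its axis
- jar4: one of up to five identical dye jars (three to five are out; an absent one reads None): upright white plastic cylinder 50 mm in diameter, 82 mm tall overall, with a flat black lid of the same diameter (top 17 mm), about 0.2 kg, bottom-heavy; origin at the centre of its underside, z up its axis
- jar5: one of up to five identical dye jars (three to five are out; an absent one reads None): upright white plastic cylinder 50 mm in diameter, 82 mm tall overall, with a flat black lid of the same diameter (top 17 mm), about 0.2 kg, bottom-heavy; origin at the centre of its underside, z up its axis
- bench_block: polished steel bench block, 80 x 100 x 30 mm, 1.9 kg; origin at the centre of its underside; a bystander, leave it alone
- hammer: hammer with wooden handle lying on the bench, 240 mm long along its x, handle to -x, up to 26 mm high; origin at bench height in the middle of its length; a bystander, leave it alone
- wax_tin: closed flat round aluminium tin, 90 mm in diameter, 30 mm tall; origin at the centre of its underside; a bystander, leave it alone
Things that resemble listed ones, but are neither listed nor needed, are in the scene too. Of the things that look like the pot, the smallest one is meant.

How it is judged:
On the way, in this order (a step that is already met when the one before it is completed fails the run):
1. the pot stands mouth up in the middle of the cork mat, let go (angle between pot's own z axis and vertical below 0.12 rad and horizontal distance between pot and cork below 0.02 m and height (world z) of pot below 0.01 m and linear speed of pot below 0.02 m/s and contact force between pot and the fingers below 0.05 N), for 0.3 s.
2. the burnisher stands in the pot, thick end down, let go (x of burnisher in the frame of pot between -0.026 and 0.026 m and y of burnisher in the frame of pot between -0.026 and 0.026 m and z of burnisher in the frame of pot below 0.02 m and angle between burnisher's own z axis and vertical below 0.6 rad and angle between pot's own z axis and vertical below 0.12 rad and contact force between burnisher and the fingers below 0.05 N), for 0.2 s.
At the end, for the whole second after the job is handed in: the pot stands mouth up on the cork mat, its centre within 20 mm of the mat's centre; the burnisher stands in the pot thick end down (leaning against its wall is fine); every jar present stands upright on the crate's floor, each in its own cell; pot and burnisher at rest, all released (angle between pot's own z axis and vertical below 0.12 rad and horizontal distance between pot and cork below 0.02 m and height (world z) of pot below 0.01 m and x of burnisher in the frame of pot between -0.026 and 0.026 m and y of burnisher in the frame of pot between -0.026 and 0.026 m and z of burnisher in the frame of pot below 0.02 m and angle between burnisher's own z axis and vertical below 0.6 rad and x of jar1 in the frame of crate between -0.08 and 0.08 m and y of jar1 in the frame of crate between -0.12 and 0.12 m and z of each of jar1, jar2, jar3, jar4, jar5 in the frame of crate below 0.012 m and angle between each of jar1, jar2, jar3, jar4, jar5's own z axis and vertical below 0.15 rad and x of jar2 in the frame of crate between -0.08 and 0.08 m and y of jar2 in the frame of crate between -0.12 and 0.12 m and x of jar3 in the frame of crate between -0.08 and 0.08 m and y of jar3 in the frame of crate between -0.12 and 0.12 m and x of jar4 in the frame of crate between -0.08 and 0.08 m and y of jar4 in the frame of crate between -0.12 and 0.12 m and x of jar5 in the frame of crate between -0.08 and 0.08 m and y of jar5 in the frame of crate between -0.12 and 0.12 m and linear speed of each of pot, burnisher below 0.02 m/s); the robot touches nothing.
It fails at once if the steel block is shifted by more than 30 mm (distance of bench_block from where it was at the start of the episode above 0.03 m).
It fails at once if the hammer is shifted by more than 30 mm (distance of hammer from where it was at the start of the episode above 0.03 m).
It fails at once if the wax tin is shifted by more than 30 mm (distance of wax_tin from where it was at the start of the episode above 0.03 m).
Of jar1, jar2, jar3, jar4, jar5 only 3 to 5 are there at a start; the rules pass over those that are not, and their reading is None.
At some moment in a run one of pot, jar1, jar2, jar3, jar4, jar5 may be knocked a few centimetres aside while the robot is not near it.
It also fails if it takes over 210 s, if anything falls off the work surface, if the arm or the gripper's body presses on something with over 40 N, if the wrist force passes 120 N, or if a joint passes its speed limit or range.

## Working session

There is one attempt and no reset: what is moved stays moved. The work goes in short steps, Python scripts to look and compute and a tool call to move; the robot and the scene stay as the last step left them, time stands still between calls to the robot, and variables do not carry over. Pictures are saved under pics/ and viewed, at most 14 in all, crops included, and the job is handed in when it is done.

Besides the shell and the picture viewer there is one more tool, called after ">>>" in YAML: its name, and indented under it one key for each argument. servo_tool: Moves the arm, as the interface text tells. Its arguments: {"type":"object","properties":{"commands":{"type":"array","items":{"type":"number"}}},"required":["commands"]}

```bash
mkdir -p pics
cat > h.py <<'E'
import numpy as np, cv2
from scipy.spatial.transform import Rotation as R
from bench import robot, snapshot, close_job, spotter
def tool():
    o=robot.get_obs(); T=np.eye(4); T[:3,:3]=R.from_euler('xyz',o['ee_rot']).as_matrix(); T[:3,3]=o['tool_pos']; return T
def snap(n):
    T=tool(); s=snapshot(n)
    s['T']=T@s['hand_eye'] if n=='wrist' else s['extrinsics']; return s
def ray(s,uv):
    K=s['camera_matrix']; d=np.array([(uv[0]-K[0,2])/K[0,0],(uv[1]-K[1,2])/K[1,1]]); u=d.copy()
    for _ in range(20): u=d/(1+s['k1']*(u@u))
    return s['T'][:3,:3]@np.array([u[0],u[1],1.]), s['T'][:3,3]
def at(s,uv,z):
    d,o=ray(s,uv); return (o+d*(z-o[2])/d[2])
def proj(s,p):
    q=np.linalg.inv(s['T'])@np.r_[p,1]; u=q[:2]/q[2]; u=u*(1+s['k1']*(u@u)); K=s['camera_matrix']
    return np.array([K[0,0]*u[0]+K[0,2],K[1,1]*u[1]+K[1,2]])
def cen(r): 
    y,x=np.nonzero(r['region']); return x.mean(),y.mean()
def show(s,n): cv2.imwrite(f'pics/{n}.png',s['img'])
E
python3 - <<'E'
from h import *
print(robot.tips_ahead, robot.get_obs())
ss={n:snap(n) for n in('scene','side','wrist')}
for n,s in ss.items():
    print(n,s['T'].round(3).tolist(),s['camera_matrix'].tolist(),s['k1'])
    for o in ('pot','burnisher','cork','crate','jar1','bench_block','hammer','wax_tin'):
        for r in spotter.trace(o,s): 
            if r['conf']>.25: print(' ',o,round(r['conf'],2),r['box'],np.round(cen(r)),at(s,cen(r),0).round(3)[:2])
cv2.imwrite('pics/a.png',ss['scene']['img']);cv2.imwrite('pics/b.png',ss['side']['img'])
E
```

```text
0.011 {'time': 0.0, 'joint_positions': array([-1.37310005e+00,  8.79471978e-02,  1.37222658e+00, -1.82676414e-05,
        1.68359799e+00, -1.03121423e-01]), 'qvel': array([ 1.04076963e-03,  2.08437941e-03,  2.95785110e-03, -2.32299727e-04,
        2.66695873e-04,  4.50318021e-05]), 'joint_torque': array([ 7.12033534e-05, -3.40180171e+01, -3.02426934e+01,  7.18542631e-02,
        3.28690221e-02, -1.60170489e-04]), 'tool_pos': array([ 0.16284174, -0.52479757,  0.21532246]), 'ee_rot': array([-3.13942325e+00, -2.06255299e-04,  3.00815437e-01]), 'wrist_force': array([-0.71861697, -0.6317753 ,  0.02687857]), 'wrist_torque': array([-0.02318348,  0.00627665, -0.00504163]), 'finger_force': 0.0, 'width': 0.0940179991782635}
scene [[0.206, 0.743, -0.637, 1.31], [0.978, -0.145, 0.147, -0.062], [0.016, -0.654, -0.757, 1.022], [0.0, 0.0, 0.0, 1.0]] [[355.3929077869067, 0.0, 255.95315857946193], [0.0, 355.3929077869067, 199.57212329210188], [0.0, 0.0, 1.0]] -0.05625038362829829
  pot 0.76 [342.8, 136.4, 24.0, 32.0] [355. 151.] [0.26  0.616]
  pot 0.68 [274.6, 181.6, 26.9, 28.2] [289. 193.] [0.441 0
[... 2168 characters left out ...]
9.7] [177. 214.] [0.77  0.149]
  bench_block 0.66 [206.3, 266.4, 23.5, 33.2] [220. 285.] [0.576 0.392]
  hammer 0.97 [300.5, 125.7, 61.5, 21.1] [336. 134.] [ 0.263 -0.364]
  hammer 0.41 [229.7, 193.1, 31.7, 23.0] [247. 204.] [0.553 0.078]
  hammer 0.29 [247.8, 114.7, 52.9, 47.9] [274. 139.] [ 0.508 -0.299]
  wax_tin 0.64 [287.0, 283.0, 38.8, 36.3] [307. 300.] [0.341 0.408]
wrist [[0.297, -0.926, -0.234, 0.23], [-0.955, -0.288, -0.071, -0.504], [-0.002, 0.245, -0.97, 0.383], [0.0, 0.0, 0.0, 1.0]] [[329.70239192223806, 0.0, 258.3136323662116], [0.0, 329.70239192223806, 190.9166611231413], [0.0, 0.0, 1.0]] -0.045525737450294645
  hammer 0.65 [47.5, 0.0, 102.0, 139.0] [107.  75.] [ 0.215 -0.331]
```

View pics/a.png

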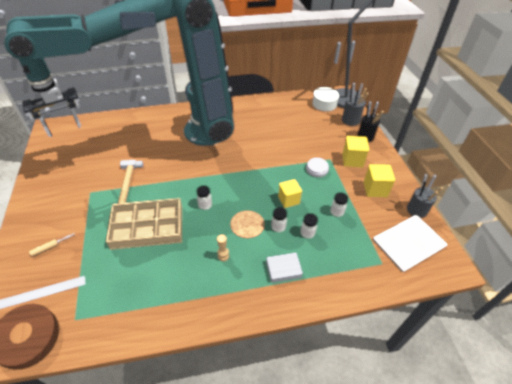

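View pics/b.png

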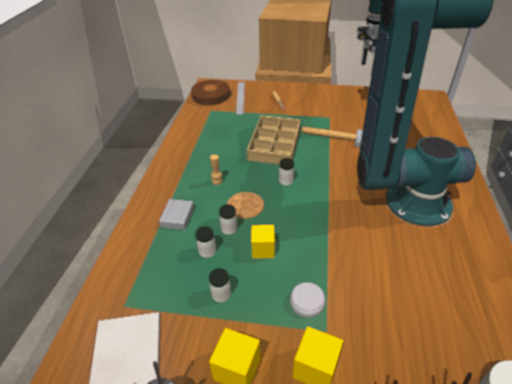

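Scene: yellow look-alikes at (289,193), (355,151) and (379,181). The one at (289,193) is clearly the smallest and is on the green mat, about the size of the cork's half. There are four jars. I'll fit all the poses from both cameras and crop the pots to confirm.

```bash
cat >> h.py <<'E'
from scipy.optimize import minimize
def cyl(r,z0,z1):
    a=np.linspace(0,2*np.pi,40,endpoint=False); c=np.c_[r*np.cos(a),r*np.sin(a)]
    return np.vstack([np.c_[c,np.full(40,z)] for z in(z0,z1)])
def box(x,y,z0,z1): return np.array([[i*x/2,j*y/2,k] for i in(-1,1) for j in(-1,1) for k in(z0,z1)])
MOD={'jar1':[cyl(.025,0,.082)],'pot':[box(.062,.062,0,.072)],'cork':[cyl(.06,0,.004)],'crate':[box(.163,.242,0,.048)],
'burnisher':[cyl(.018,0,.034),cyl(.011,.034,.078),cyl(.014,.078,.108)],'bench_block':[box(.08,.1,0,.03)],'wax_tin':[cyl(.045,0,.03)]}
def mask(s,name,p,z0=0,S=4):
    m=np.zeros((384*S,512*S),np.uint8); c,n=np.cos(p[2]),np.sin(p[2]); M=np.array([[c,-n,0],[n,c,0],[0,0,1]])
    for P in MOD[name]:
        q=np.array([proj(s,M@v+[p[0],p[1],z0]) for v in P])
        cv2.fillConvexPoly(m,cv2.convexHull(((q+.5)*S*16).astype(np.int32)),255,shift=4)
    return cv2.resize(m,(512,384),interpolation=cv2.INTER_AREA)/255.
def fit(name,obs,p0,z0=0):
    """obs: list of (snap,trace)"""
    def c(p):
        e=0
        for s,r in obs:
            m=mask(s,name,p,z0); g=r['region']; e+=1-np.minimum(m,g).sum()/np.maximum(m,g).sum()
        return e/len(obs)
    b=None
    for y in ([0,.4,.8,1.2] if name in('pot','crate','bench_block') else [0]):
        x0=np.r_[p0[:2],y]
        r=minimize(c,x0,method='Nelder-Mead',options=dict(initial_simplex=np.array([x0,x0+[.015,0,0],x0+[0,.015,0],x0+[0,0,.2]]),maxfev=90,xatol=2e-4,fatol=1e-4))
        if b is None or r.fun<b.fun: b=r
    return b.x,b.fun
def locate(names,z0=0,verbose=True):
    A,B=snap('scene'),snap('side'); out={}
    for n in names:
        h=max(v[2] for P in MOD[n] for v in P)/2
        ra=[r for r in spotter.trace(n,A) if r['conf']>.2]; rb=[r for r in spotter.trace(n,B) if r['conf']>.2]
        for r in ra:
            p=at(A,cen(r),h)[:2]
            d=[np.linalg.norm(at(B,cen(q),h)[:2]-p) for q in rb]
            if not d or min(d)>.04: print(n,'unmatched',p.round(3),r['conf'],[at(B,cen(q),h)[:2].round(3) for q in rb]) if verbose else 0; continue
            x,f=fit(n,[(A,r),(B,rb[int(np.argmin(d))])],p,z0); out.setdefault(n,[]).append((x,f)); print(n,x.round(4),'err',round(f,3))
    return out,A,B
E
python3 - <<'E'
from h import *
o,A,B=locate(['pot','burnisher','cork','crate','jar1','bench_block','wax_tin'])
c=A['img'][125:225,250:410]; c2=B['img'][205:384,190:360]
a=cv2.resize(c,(640,400),interpolation=2); 
cv2.imwrite('pics/c.png',np.vstack([a,cv2.resize(c2,(190,200))] if 0 else [a]))
E
```

```text
pot [0.4755 0.2559 0.1257] err 0.057
pot [ 0.4971  0.6045 -0.1874] err 0.416
pot [0.3167 0.5836 0.2805] err 0.366
burnisher [ 0.6747 -0.0238  0.1269] err 0.136
jar1 [0.6364 0.2822 0.1105] err 0.085
jar1 [0.5652 0.4186 0.1015] err 0.078
jar1 [0.5893 0.1853 0.1803] err 0.093
jar1 [ 0.4371 -0.0565  0.2238] err 0.126
jar1 unmatched [0.476 0.256] 0.41 [array([0.637, 0.28 ]), array([0.566, 0.418]), array([0.59 , 0.184]), array([ 0.437, -0.058]), array([ 0.501, -0.239])]
bench_block [ 0.7622  0.1602 -0.0121] err 0.052
wax_tin [0.3387 0.416  0.0908] err 0.173
```

View pics/c.png

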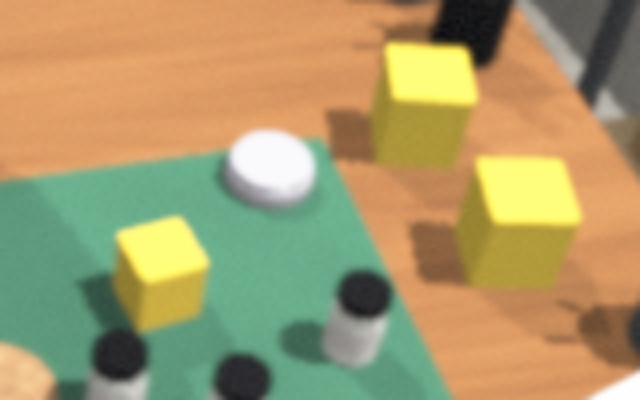

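In the enlarged crop the pot at (289,193) is the smallest. It fits the 62x72 model with error 0.06, while the other two give about 0.4. Next are the cork and crate, which the network missed this time.

Run:
```python
from h import *
S={n:snap(n) for n in('scene','side')}
for n,p in(('cork',(.55,.075)),('crate',(.5,-.29))):
    h={'cork':.002,'crate':.024}[n]; ob=[]
    for k,s in S.items():
        rr=[r for r in spotter.trace(n,s) if np.linalg.norm(at(s,cen(r),h)[:2]-p)<.06]
        if rr: ob.append((s,rr[0])); print(n,k,round(rr[0]['conf'],2),at(s,cen(rr[0]),h)[:2].round(4))
        if rr: print(' single',fit(n,ob[-1:],p))
    if len(ob)>1: print(n,fit(n,ob,p))
b=[r for r in spotter.trace('burnisher',S['side'])][0]; print(fit('burnisher',[(S['side'],b)],(.6747,-.024)))
a=cv2.resize(S['side']['img'][105:175,240:370],(780,420),interpolation=2);cv2.imwrite('pics/d.png',a)
```

```text
cork scene 0.59 [0.557 0.079]
 single (array([ 0.55414048,  0.07839629, -0.02553689]), np.float64(0.0855117790847858))
cork side 0.6 [0.552  0.0791]
 single (array([ 0.55768719,  0.07910548, -0.1260594 ]), np.float64(0.15635339844528595))
cork (array([ 0.55545987,  0.07846353, -0.04944927]), np.float64(0.1237131279675156))
crate scene 0.68 [ 0.5048 -0.2722]
 single (array([ 0.49961187, -0.27021368, -0.07034751]), np.float64(0.026695838319184095))
crate side 0.62 [ 0.502  -0.2663]
 single (array([ 0.49913309, -0.27218308, -0.06189221]), np.float64(0.09424012954589411))
crate (array([ 0.49964435, -0.27038033, -0.06510906]), np.float64(0.06214109265739037))Traceback (most recent call last):
  File "<stdin>", line 10, in <module>
IndexError: list index out of range
```

>>> servo_tool:
  commands: [0,0,0,0,0,8.6,0.08,0,0,0,0,0,17.24,0.08,0,0,0,0,0,17.24,0.08]

```text
time: 2.88
tool_pos: [0.163, -0.5253, 0.2165]
ee_rot: [3.142, -0.0, 0.002]
wrist_force: [0.3, 0.3, 0.1]
width: 0.08
finger_force: 0.0
```

>>> servo_tool:
  commands: [0.274,-0.4685,0,0,0,0,0.08,0.274,-0.4685,0,0,0,0,0.08,0.274,-0.4685,0,0,0,0,0.08,0.274,-0.4685,0,0,0,0,0.08,0.274,-0.4685,0,0,0,0,0.08,0.274,-0.4685,0,0,0,0,0.08,0.274,-0.4685,0,0,0,0,0.08,0.274,-0.4685,0,0,0,0,0.08,0.274,-0.4685,0,0,0,0,0.08,0.274,-0.4685,0,0,0,0,0.08]

```text
time: 4.12
tool_pos: [0.4377, -0.0545, 0.2164]
ee_rot: [-3.141, 0.0, 0.008]
wrist_force: [-0.6, -0.0, -0.5]
width: 0.0801
finger_force: 0.0
```

```bash
cat >> h.py <<'E'
import json
def log():
    o=robot.get_obs(); open('log.txt','a').write(json.dumps([list(o['joint_positions']),list(o['tool_pos']),list(o['ee_rot'])])+'\n'); return o
def wl(n,near,tol=.06,z0=0):
    s=snap('wrist'); h=max(v[2] for P in MOD[n] for v in P)/2+z0
    for r in spotter.trace(n,s):
        p=at(s,cen(r),h)[:2]
        if r['conf']>.2 and np.linalg.norm(p-near)<tol: x,f=fit(n,[(s,r)],p,z0); print('wrist',n,r['box'],x.round(4),round(f,3)); return s,x
    print('none'); return s,None
E
python3 - <<'E'
from h import *
o=log(); print(o['joint_positions'].round(3),o['tool_pos'])
s,x=wl('jar1',(.437,-.0565)); show(s,'e')
E
```

```text
[-0.253 -0.158  1.609  0.     1.691  1.31 ] [ 0.43772825 -0.05451039  0.21639311]
wrist jar1 [236.4, 146.4, 51.8, 64.1] [ 0.4399 -0.0575  0.1346] 0.032
```

View pics/e.png

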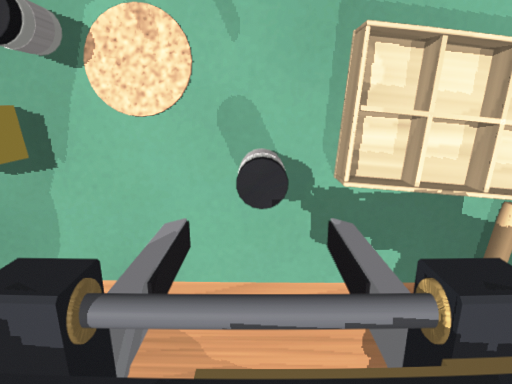

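Wrist view: the jar lid is at (262,183), centred between the fingers. The cork is at (138,58) and the crate at upper right with all its cells empty. I'll take this jar to cell2.

>>> servo_tool:
  commands: [0.0,0,0.055,0,0,0,0.08,0.0,0,0.11,0,0,0,0.08,0.0,0,0.165,0,0,0,0.08,0.0,0,0.165,0,0,0,0.03,0.0,0,0.165,0,0,0,0.03,0.0,0,0.165,0,0,0,0.03,0.0,0,0.165,0,0,0,0.03,0.0,0,0.12,0,0,0,0.03,0,0,0.06,0,0,0,0.03,0,0,0,0,0,0,0.03]

```text
time: 5.48
tool_pos: [0.4365, -0.0566, 0.2183]
ee_rot: [3.142, 0.0, 0.0]
wrist_force: [1.6, -1.2, -2.8]
width: 0.0499
finger_force: 30.0
```

>>> servo_tool:
  commands: [0.015,0.045,0,0,0,0,0.03,0.0284,0.09,0,0,0,0,0.03,0.0284,0.1327,0,0,0,0,0.03,0.0284,0.1327,0,0,0,0,0.03,0.0284,0.1327,0.05,0,0,0,0.03,0.0284,0.1327,0.1,0,0,0,0.03,0.0284,0.1327,0.14,0,0,0,0.03,0.0284,0.1327,0.15,0,0,0,0.03,0.0284,0.1327,0.157,0,0,0,0.03,0.0284,0.1327,0.157,0,0,0,0.03]

```text
time: 6.72
tool_pos: [0.4664, -0.1898, 0.061]
ee_rot: [3.14, -0.002, 0.0]
wrist_force: [-0.3, 0.8, -2.0]
width: 0.0495
finger_force: 30.0
```

>>> servo_tool:
  commands: [0,0,0,0,0,0,0.066,0,0,0,0,0,0,0.066,0,0,0,0,0,0,0.066,0,0,-0.05,0,0,0,0.066,0,0,-0.1,0,0,0,0.066,0,0,-0.157,0,0,0,0.08]

```text
time: 7.48
tool_pos: [0.4649, -0.1894, 0.2177]
ee_rot: [-3.141, 0.001, -0.0]
wrist_force: [0.6, -0.7, 0.6]
width: 0.0727
finger_force: 0.0
```

>>> servo_tool:
  commands: [0.1,-0.3,0,0,0,0,0.08,0.124,-0.3745,0,0,0,0,0.08,0.124,-0.3745,0,0,0,0,0.08,0.124,-0.3745,0,0,0,0,0.08,0.124,-0.3745,0,0,0,0,0.08,0.124,-0.3745,0,0,0,0,0.08,0.124,-0.3745,0,0,0,0,0.08,0.124,-0.3745,0,0,0,0,0.08]

```text
time: 8.48
tool_pos: [0.5894, 0.1855, 0.216]
ee_rot: [3.141, 0.001, 0.002]
wrist_force: [0.7, -1.5, 0.1]
width: 0.08
finger_force: 0.0
```

Run:
```python
from h import *
o=log(); print(o['joint_positions'].round(3),o['tool_pos'])
s,x=wl('jar1',(.589,.185)); 
o,A,B=locate(['jar1','pot'],verbose=False)
```

```text
[ 2.140e-01  2.400e-01  1.196e+00 -1.000e-03  1.706e+00  1.783e+00] [0.5894097  0.1855081  0.21603856]
wrist jar1 [233.7, 147.1, 47.7, 58.6] [0.5918 0.1871 0.0502] 0.043
jar1 [0.5897 0.186  0.0665] err 0.09
jar1 [0.6356 0.2805 0.0038] err 0.087
jar1 [0.6076 0.4151 0.1174] err 0.069
jar1 [ 0.4639 -0.1895 -0.0253] err 0.271
pot [ 0.4918  0.6051 -0.1133] err 0.387
pot [0.4755 0.255  0.1248] err 0.067
pot [0.3163 0.5833 0.2959] err 0.352
```

One jar was knocked from (.565,.419) to (.608,.415), so I'll re-measure each jar before grasping it. Taking the second jar to cell5.

>>> servo_tool:
  commands: [0.0,0,0.055,0,0,0,0.08,0.0,0,0.11,0,0,0,0.08,0.0,0,0.165,0,0,0,0.08,0.0,0,0.165,0,0,0,0.03,0.0,0,0.165,0,0,0,0.03,0.0,0,0.165,0,0,0,0.03,0.0,0,0.165,0,0,0,0.03,0.0,0,0.12,0,0,0,0.03,0,0,0.06,0,0,0,0.03,0,0,0,0,0,0,0.03]

```text
time: 10.12
tool_pos: [0.5891, 0.1847, 0.2185]
ee_rot: [3.141, -0.0, -0.0]
wrist_force: [1.5, -0.4, -1.8]
width: 0.0498
finger_force: 30.0
```

>>> servo_tool:
  commands: [-0.0045,0.038,0,0,0,0,0.03,-0.009,0.076,0,0,0,0,0.03,-0.0165,0.133,0,0,0,0,0.03,-0.024,0.19,0,0,0,0,0.03,-0.031,0.247,0,0,0,0,0.03,-0.0385,0.304,0,0,0,0,0.03,-0.044,0.35,0,0,0,0,0.03,-0.045,0.3797,0,0,0,0,0.03,-0.045,0.3797,0,0,0,0,0.03]

```text
time: 11.25
tool_pos: [0.5439, -0.1969, 0.2167]
ee_rot: [3.141, 0.0, -0.004]
wrist_force: [-0.6, 0.1, -1.6]
width: 0.0496
finger_force: 30.0
```

>>> servo_tool:
  commands: [0,0,0.05,0,0,0,0.03,0,0,0.1,0,0,0,0.03,0,0,0.14,0,0,0,0.03,0,0,0.15,0,0,0,0.03,0,0,0.157,0,0,0,0.03,0,0,0.157,0,0,0,0.03,0,0,0.157,0,0,0,0.066,0,0,0.157,0,0,0,0.066,0,0,0.157,0,0,0,0.066,0,0,0.11,0,0,0,0.066]

```text
time: 12.5
tool_pos: [0.5414, -0.1935, 0.1024]
ee_rot: [-3.137, 0.009, -0.0]
wrist_force: [0.2, 0.3, -0.4]
width: 0.0661
finger_force: 0.0
```

>>> servo_tool:
  commands: [0,0,-0.06,0,0,0,0.08,0.005,-0.025,-0.11,0,0,0,0.08,0.0916,-0.4754,-0.11,0,0,0,0.08,0.0916,-0.4754,-0.11,0,0,0,0.08,0.0916,-0.4754,-0.11,0,0,0,0.08,0.0916,-0.4754,-0.11,0,0,0,0.08,0.0916,-0.4754,-0.11,0,0,0,0.08,0.0916,-0.4754,-0.11,0,0,0,0.08,0.0916,-0.4754,-0.11,0,0,0,0.08,0.0916,-0.4754,-0.11,0,0,0,0.08]

```text
time: 13.75
tool_pos: [0.6356, 0.2846, 0.2155]
ee_rot: [-3.141, 0.001, 0.004]
wrist_force: [-0.5, -0.2, 0.7]
width: 0.08
finger_force: 0.0
```

Run:
```python
from h import *
o=log(); print(o['joint_positions'].round(3),o['tool_pos'])
s,x=wl('jar1',(.636,.281)); 
o,A,B=locate(['jar1'],verbose=False)
```

```text
[3.390e-01 4.240e-01 9.620e-01 1.000e-03 1.757e+00 1.906e+00] [0.63561992 0.28459399 0.21554494]
wrist jar1 [238.9, 146.7, 46.8, 64.4] [0.6385 0.2815 0.159 ] 0.047
jar1 [ 0.5415 -0.1946  0.1138] err 0.273
jar1 [0.636  0.2811 0.0473] err 0.123
jar1 [ 0.4624 -0.1925 -0.0277] err 0.349
```

>>> servo_tool:
  commands: [0.0,0,0.055,0,0,0,0.08,0.0,0,0.11,0,0,0,0.08,0.0,0,0.165,0,0,0,0.08,0.0,0,0.165,0,0,0,0.03,0.0,0,0.165,0,0,0,0.03,0.0,0,0.165,0,0,0,0.03,0.0,0,0.165,0,0,0,0.03,0.0,0,0.12,0,0,0,0.03,0,0,0.06,0,0,0,0.03,0,0,0,0,0,0,0.03]

```text
time: 15.3
tool_pos: [0.6355, 0.2805, 0.2179]
ee_rot: [3.141, 0.001, 0.0]
wrist_force: [0.5, 0.5, -2.7]
width: 0.0496
finger_force: 30.0
```

>>> servo_tool:
  commands: [-0.006,0.03,0,0,0,0,0.03,-0.012,0.08,0,0,0,0,0.03,-0.021,0.13,0,0,0,0,0.03,-0.03,0.19,0,0,0,0,0.03,-0.04,0.25,0,0,0,0,0.03,-0.05,0.31,0,0,0,0,0.03,-0.06,0.37,0,0,0,0,0.03,-0.07,0.43,0,0,0,0,0.03,-0.08,0.49,0,0,0,0,0.03,-0.09,0.55,0,0,0,0,0.03]

```text
time: 16.55
tool_pos: [0.5453, -0.271, 0.2169]
ee_rot: [3.141, -0.001, 0.0]
wrist_force: [0.4, 0.3, -1.7]
width: 0.0497
finger_force: 30.0
```

>>> servo_tool:
  commands: [-0.008,0.045,0,0,0,0,0.03,-0.0122,0.083,0,0,0,0,0.03,-0.0122,0.083,0,0,0,0,0.03,-0.0122,0.083,0.05,0,0,0,0.03,-0.0122,0.083,0.1,0,0,0,0.03,-0.0122,0.083,0.135,0,0,0,0.03,-0.0122,0.083,0.147,0,0,0,0.03,-0.0122,0.083,0.157,0,0,0,0.03,-0.0122,0.083,0.157,0,0,0,0.03]

```text
time: 17.68
tool_pos: [0.5349, -0.3528, 0.0615]
ee_rot: [3.139, -0.003, 0.0]
wrist_force: [1.1, -0.6, -1.5]
width: 0.0495
finger_force: 30.0
```

>>> servo_tool:
  commands: [0,0,0,0,0,0,0.066,0,0,0,0,0,0,0.066,0,0,0,0,0,0,0.066,0,0,-0.05,0,0,0,0.066,0,0,-0.1,0,0,0,0.066,0,0,-0.157,0,0,0,0.08]

```text
time: 18.42
tool_pos: [0.5334, -0.3521, 0.2175]
ee_rot: [-3.141, 0.001, -0.0]
wrist_force: [0.4, 0.7, -0.6]
width: 0.0728
finger_force: 0.0
```

Run:
```python
from h import *
o=log(); print(o['joint_positions'].round(3),o['tool_pos'])
o,A,B=locate(['jar1'],verbose=False); show(B,'f')
```

```text
[-0.672  0.289  1.134 -0.     1.72   0.899] [ 0.53336515 -0.35214017  0.21750402]
jar1 [ 0.5423 -0.1944  0.1189] err 0.275
jar1 [ 0.5329 -0.3546  0.0079] err 0.274
jar1 [0.6075 0.4151 0.1235] err 0.141
jar1 [ 0.4604 -0.1895  0.0511] err 0.355
```

>>> servo_tool:
  commands: [0.03,-0.4,0,0,0,0,0.08,0.03,-0.4,0,0,0,0,0.08,0.03,-0.4,0,0,0,0,0.08,0.03,-0.4,0,0,0,0,0.08,0.03,-0.4,0,0,0,0,0.08,0.03,-0.4,0,0,0,0,0.08,0.03,-0.4,0,0,0,0,0.08]

```text
time: 19.5
tool_pos: [0.5624, 0.051, 0.2137]
ee_rot: [-3.141, 0.005, 0.004]
wrist_force: [0.2, -1.2, -0.8]
width: 0.0799
finger_force: 0.0
```

>>> servo_tool:
  commands: [0.0437,-0.367,0,0,0,0,0.08,0.0437,-0.367,0,0,0,0,0.08,0.0437,-0.367,0,0,0,0,0.08,0.0437,-0.367,0,0,0,0,0.08,0.0437,-0.367,0,0,0,0,0.08,0.0437,-0.367,0,0,0,0,0.08,0.0437,-0.367,0,0,0,0,0.08,0.0437,-0.367,0,0,0,0,0.08]

```text
time: 20.5
tool_pos: [0.607, 0.414, 0.2137]
ee_rot: [3.139, 0.004, -0.0]
wrist_force: [-0.0, -0.5, 0.5]
width: 0.0802
finger_force: 0.0
```

Run:
```python
from h import *
o=log(); print(o['joint_positions'].round(3),o['tool_pos'])
s,x=wl('jar1',(.6075,.4151))
```

```text
[ 5.220e-01  5.230e-01  8.250e-01 -1.000e-03  1.797e+00  2.092e+00] [0.60698757 0.41398341 0.21366758]
wrist jar1 [236.7, 147.0, 49.4, 65.2] [0.6093 0.4143 0.1068] 0.035
```

>>> servo_tool:
  commands: [0.0,0,0.055,0,0,0,0.08,0.0,0,0.11,0,0,0,0.08,0.0,0,0.165,0,0,0,0.08,0.0,0,0.165,0,0,0,0.03,0.0,0,0.165,0,0,0,0.03,0.0,0,0.165,0,0,0,0.03,0.0,0,0.165,0,0,0,0.03,0.0,0,0.12,0,0,0,0.03,0,0,0.06,0,0,0,0.03,0,0,0,0,0,0,0.03]

```text
time: 21.85
tool_pos: [0.6072, 0.4147, 0.2185]
ee_rot: [-3.141, -0.0, 0.0]
wrist_force: [1.8, -1.0, -1.7]
width: 0.0496
finger_force: 30.0
```

>>> servo_tool:
  commands: [-0.006,0.03,0,0,0,0,0.03,-0.016,0.08,0,0,0,0,0.03,-0.026,0.13,0,0,0,0,0.03,-0.036,0.18,0,0,0,0,0.03,-0.046,0.23,0,0,0,0,0.03,-0.056,0.28,0,0,0,0,0.03,-0.066,0.33,0,0,0,0,0.03,-0.076,0.38,0,0,0,0,0.03,-0.086,0.43,0,0,0,0,0.03]

```text
time: 22.98
tool_pos: [0.5211, -0.0167, 0.2174]
ee_rot: [3.141, -0.002, 0.0]
wrist_force: [0.1, 1.1, -2.1]
width: 0.0497
finger_force: 30.0
```

>>> servo_tool:
  commands: [-0.01,0.05,0,0,0,0,0.03,-0.02,0.1,0,0,0,0,0.03,-0.03,0.15,0,0,0,0,0.03,-0.04,0.2,0,0,0,0,0.03,-0.05,0.25,0,0,0,0,0.03,-0.06,0.3,0,0,0,0,0.03,-0.0665,0.3318,0,0,0,0,0.03,-0.0665,0.3318,0,0,0,0,0.03]

```text
time: 23.98
tool_pos: [0.4542, -0.3492, 0.2167]
ee_rot: [3.141, -0.0, -0.004]
wrist_force: [-0.3, 0.3, -1.5]
width: 0.0497
finger_force: 30.0
```

>>> servo_tool:
  commands: [0,0,0.05,0,0,0,0.03,0,0,0.1,0,0,0,0.03,0,0,0.14,0,0,0,0.03,0,0,0.15,0,0,0,0.03,0,0,0.157,0,0,0,0.03,0,0,0.157,0,0,0,0.03,0,0,0.157,0,0,0,0.066,0,0,0.157,0,0,0,0.066,0,0,0.157,0,0,0,0.066,0,0,0.11,0,0,0,0.066]

```text
time: 25.22
tool_pos: [0.4526, -0.345, 0.1024]
ee_rot: [-3.135, 0.007, -0.0]
wrist_force: [0.1, -0.4, 0.6]
width: 0.0662
finger_force: 0.0
```

>>> servo_tool:
  commands: [0,0,-0.06,0,0,0,0.08,0,0,-0.11,0,0,0,0.08,0,-0.11,-0.11,0,0,0,0.08,0,-0.22,-0.11,0,0,0,0.08,0,-0.22,-0.11,0,0,0,0.08,0,-0.22,-0.11,0,0,0,0.08,0,-0.22,-0.11,0,0,0,0.08]

```text
time: 26.1
tool_pos: [0.455, -0.1254, 0.2171]
ee_rot: [3.141, -0.001, 0.004]
wrist_force: [0.2, 0.5, -0.5]
width: 0.0799
finger_force: 0.0
```

Run:
```python
from h import *
o=log(); print(o['joint_positions'].round(3),o['tool_pos'])
o,A,B=locate(['jar1','pot','burnisher'],verbose=False); show(A,'g')
# kinematic fit
from scipy.optimize import least_squares
L=[json.loads(l) for l in open('log.txt')]+[[[-1.3731,.0879,1.3722,0,1.6836,-.1031],[.16284,-.5248,.21532],[-3.1394,0,.3008]]]
for q,p,e in L:
    d=R.from_euler('z',-q[0]).apply(p); print(np.round(q,3),d.round(4),round(e[2]-(q[0]-q[5]+np.pi/2),3))
def f(k):
    h,a,b,c,x0=k; r=[]
    for q,p,e in L:
        d=R.from_euler('z',-q[0]).apply(p); r+= [x0+a*np.sin(q[1])+b*np.sin(q[1]+q[2])+c*np.sin(q[1]+q[2]+q[4])-d[0], h+a*np.cos(q[1])+b*np.cos(q[1]+q[2])+c*np.cos(q[1]+q[2]+q[4])-d[2]]
    return r
x=least_squares(f,[.3,.4,.5,.25,0]); print(x.x,np.abs(x.fun).max())
```

```text
[-0.389 -0.089  1.546  0.     1.684  1.178] [ 0.45503769 -0.12535542  0.21707135]
jar1 [ 0.5416 -0.1953 -0.0914] err 0.263
jar1 [ 0.4631 -0.1905 -0.0077] err 0.323
jar1 [ 0.5319 -0.3546  0.0026] err 0.24
pot [ 0.4906  0.605  -0.1161] err 0.398
pot [0.4756 0.2549 0.1241] err 0.069
pot [0.3171 0.5834 0.278 ] err 0.357
burnisher [ 0.6749 -0.0227  0.1357] err 0.141
[-0.253 -0.158  1.609  0.     1.691  1.31 ] [0.4374 0.0567 0.2164] 0.0
[ 2.140e-01  2.400e-01  1.196e+00 -1.000e-03  1.706e+00  1.783e+00] [0.6153 0.0563 0.216 ] -0.0
[3.390e-01 4.240e-01 9.620e-01 1.000e-03 1.757e+00 1.906e+00] [0.6941 0.0569 0.2155] 0.0
[-0.672  0.289  1.134 -0.     1.72   0.899] [0.6366 0.0566 0.2175] -0.0
[ 5.220e-01  5.230e-01  8.250e-01 -1.000e-03  1.797e+00  2.092e+00] [0.7326 0.0563 0.2137] -0.0
[-0.389 -0.089  1.546  0.     1.684  1.178] [0.4686 0.0566 0.2171] 0.0
[-1.373  0.088  1.372  0.     1.684 -0.103] [0.5466 0.0566 0.2153] 0.0
[-0.38657579  0.46190553  0.52782279 -0.08355447 -0.01572596] 0.003030218405589591
```

View pics/g.png

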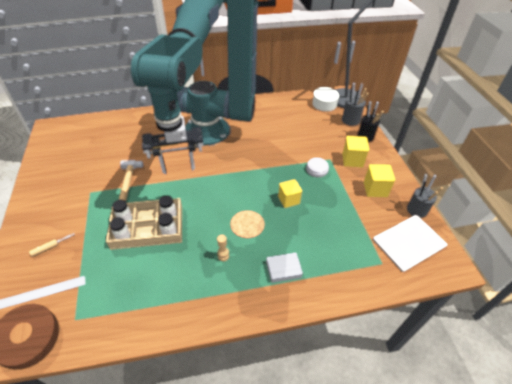

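All four jars are in the crate, with lids at (122,209), (117,228), (166,203) and (166,219). Next I'll probe the wrist kinematics with small tilts to plan the flip.

>>> servo_tool:
  commands: [0,0,-0.05,10,0,0,0.08,0,0,-0.05,20,0,0,0.08,0,0,-0.05,30,0,0,0.08,0,0,-0.05,30,0,0,0.08]

```text
time: 27.0
tool_pos: [0.4545, -0.1298, 0.2638]
ee_rot: [-2.616, 0.005, -0.006]
wrist_force: [-0.6, 0.2, 0.8]
width: 0.0801
finger_force: 0.0
```

```bash
python3 -c "
from h import *
print(log())"
```

```text
{'time': 27.0, 'joint_positions': array([-0.68754499,  0.07614264,  1.37979784,  0.44001341,  2.00059246,
        1.01176381]), 'qvel': array([ 0.05804112, -0.05291441, -0.01019142, -0.01662007, -0.00777787,
        0.00868198]), 'joint_torque': array([ -0.91236491, -32.05571651, -29.4997108 ,   1.78103048,
         1.12319302,  -0.11119505]), 'tool_pos': array([ 0.45449253, -0.12982471,  0.26382682]), 'ee_rot': array([-2.61555704,  0.00475561, -0.00557648]), 'wrist_force': array([-0.5819944 ,  0.16344721,  0.77433956]), 'wrist_torque': array([-0.18485534, -0.00638484,  0.02875472]), 'finger_force': 0.0, 'width': 0.08005454714667502}
```

>>> servo_tool:
  commands: [0,0,0,0,10,0,0.08,0,0,0,0,20,0,0.08,0,0,0,0,30,0,0.08,0,0,0,0,30,0,0.08]

```text
time: 27.5
tool_pos: [0.4527, -0.1254, 0.2647]
ee_rot: [-2.554, -0.445, -0.282]
wrist_force: [0.4, -0.5, 0.2]
width: 0.08
finger_force: 0.0
```

```bash
cat > kin.py <<'E'
from h import *
from scipy.optimize import least_squares
def fk(q,k):
    h,a,b,c,x0,off,s4,s6,g=k
    T=lambda ax,t,v: (R.from_euler(ax,t),np.array(v))
    r=R.from_euler('z',q[0]); p=r.apply([x0,off,h])
    r=r*R.from_euler('y',q[1]); p=p+r.apply([0,0,a])
    r=r*R.from_euler('y',q[2]); p=p+r.apply([0,0,b])
    r=r*R.from_euler('z',s4*q[3]); r=r*R.from_euler('y',q[4]); p=p+r.apply([0,0,c])
    return p, r*R.from_euler('z',s6*q[5]+g)
L=[json.loads(l) for l in open('log.txt')]
def cal():
    best=None
    for s4 in(1,-1):
        def f(k):
            out=[]
            for q,p,e in L:
                P,O=fk(q,list(k)+[.0566,s4,1,0]); out+=list(P-p)
            return out
        x=least_squares(f,[.2,.46,.5,.2,0])
        if best is None or x.cost<best[0]: best=(x.cost,list(x.x)+[.0566,s4,1,0],np.abs(x.fun).max())
    k=best[1]
    for s6 in(1,-1):
        for g in(0,np.pi/2,np.pi,-np.pi/2):
            k[7],k[8]=s6,g
            e=max((R.from_euler('xyz',e).inv()*fk(q,k)[1]).magnitude() for q,p,e in L)
            if e<.1: return k,best[2],e
    return k,best[2],None
K,ep,eo=cal()
E
python3 -c "
from kin import *
print(log());print(K,ep,eo)
for q,p,e in L: print(np.round(q,2),(fk(q,K)[0]-p).round(4))"
```

```text
{'time': 27.5, 'joint_positions': array([-0.90989488, -0.26256608,  1.76494094,  0.72257087,  1.65783011,
        0.86496571]), 'qvel': array([ 0.03073609,  0.06143154, -0.13426809, -0.00242747,  0.01168833,
        0.01455555]), 'joint_torque': array([ -0.40481494, -19.91401076, -28.8152808 ,   2.81841472,
        -0.09310019,  -0.15266385]), 'tool_pos': array([ 0.45265825, -0.12542668,  0.26469426]), 'ee_rot': array([-2.55435373, -0.44482253, -0.28194158]), 'wrist_force': array([ 0.38073003, -0.47857911,  0.20731882]), 'wrist_torque': array([-0.14796287,  0.23853336,  0.01083212]), 'finger_force': 0.0, 'width': 0.07999531919732888}
[np.float64(0.03655652786421512), np.float64(0.4638473267385353), np.float64(0.5314372990364962), np.float64(0.34201990760169043), np.float64(-0.01895569852523844), 0.0566, 1, 1, 1.5707963267948966] 0.0024727761924575598 7.999518335436691e-16
[-0.25 -0.16  1.61  0.    1.69  1.31] [-0.0019  0.0005  0.    ]
[ 0.21  0.24  1.2  -0.    1.71  1.78] [0.0024 0.0005 0.    ]
[0.34 0.42 0.96 0.   1.76 1.91] [-0.0003 -0.0001 -0.0001]
[-0.67  0.29  1.13 -0.    1.72  0.9 ] [ 0.0013 -0.0011  0.0001]
[ 0.52  0.52  0.83 -0.    1.8   2.09] [-0.0025 -0.0014 -0.0004]
[-0.39 -0.09  1.55  0.    1.68  1.18] [-0.0003  0.0001  0.    ]
[-0.69  0.08  1.38  0.44  2.    1.01] [ 0.0016 -0.0001  0.0004]
```

```bash
cat > kin.py <<'E'
from h import *
from scipy.optimize import least_squares
def fk(q,k):
    h,a,b,c,x0,d=k
    r=R.from_euler('z',q[0]); p=r.apply([x0,.0566,h])
    r=r*R.from_euler('y',q[1]); p=p+r.apply([0,0,a])
    r=r*R.from_euler('y',q[2]); p=p+r.apply([d,0,b]); e=p
    r=r*R.from_euler('z',q[3])*R.from_euler('y',q[4]); p=p+r.apply([0,0,c])
    return p, r*R.from_euler('z',q[5]+np.pi/2), e
L=[json.loads(l) for l in open('log.txt')]
_x=least_squares(lambda k:np.concatenate([fk(q,k)[0]-p for q,p,e in L]),[.1,.46,.5,.3,0,0]); K=_x.x
lo=np.array([-3.1,-.76,.27,-1.08,.17,-2.57])+.05; hi=np.array([3.1,2.03,2.55,4.22,2.65,2.57])-.05
def toolR(phi,t,y_sign):  # heading phi, t below horizontal, y horizontal
    a=np.array([np.cos(phi)*np.cos(t),np.sin(phi)*np.cos(t),-np.sin(t)]); y=y_sign*np.array([-np.sin(phi),np.cos(phi),0])
    return R.from_matrix(np.c_[np.cross(y,a),y,a])
def ik(p,O,q0=None,n=12,rng=np.random.default_rng(0)):
    sol=[]
    for i in range(n if q0 is None else 1):
        s=q0 if q0 is not None else rng.uniform(lo,hi); s=np.clip(s,lo+1e-3,hi-1e-3)
        x=least_squares(lambda q:np.r_[(fk(q,K)[0]-p)*3,(O.inv()*fk(q,K)[1]).as_rotvec()],s,bounds=(lo,hi),max_nfev=60)
        if x.cost<1e-6 and not any(np.abs(x.x-s2).max()<.05 for s2 in sol): sol.append(x.x)
    return sol
E
python3 - <<'E'
from kin import *
print(K.round(4),np.abs(_x.fun).max())
t=np.radians(12)
for phi in (.124,.124+np.pi/2,.124-np.pi/2,.124+np.pi):
    a=toolR(phi,t,1).as_matrix()[:,2]; p=np.array([.4755,.255,.038])+.008*a
    for ys in(1,-1):
        print(round(phi,2),ys,[s.round(2).tolist()+fk(s,K)[2].round(2).tolist() for s in ik(p,toolR(phi,t,ys))])
E
```

```text
Traceback (most recent call last):
NameError: name '_x' is not defined
```

```bash
time python3 - <<'E'
from kin import *
import kin
print(K.round(4),np.abs(kin._x.fun).max())
t=np.radians(12)
for phi in (.124,.124+np.pi/2,.124-np.pi/2,.124+np.pi):
    a=toolR(phi,t,1).as_matrix()[:,2]; p=np.array([.4755,.255,.038])+.008*a
    for ys in(1,-1):
        print(round(phi,2),ys,[s.round(2).tolist()+fk(s,K)[2].round(2).tolist() for s in ik(p,toolR(phi,t,ys))])
E
```

```text
[ 0.1526  0.449   0.4998  0.3396 -0.      0.1007] 7.339355234670109e-10
0.12 1 [[0.73, 0.22, 2.4, 3.9, 0.95, 1.21, 0.15, 0.21, 0.11]]
0.12 -1 [[0.73, 0.22, 2.4, 3.9, 0.95, -1.93, 0.15, 0.21, 0.11]]
1.69 1 [[-0.24, 0.56, 1.81, 1.17, 1.67, 2.29, 0.52, -0.07, 0.11]]
1.69 -1 [[-0.24, 0.56, 1.81, 1.17, 1.67, -0.85, 0.52, -0.07, 0.11]]
-1.45 1 [[0.85, 0.86, 1.24, -0.97, 2.04, 0.76, 0.44, 0.58, 0.11]]
-1.45 -1 [[0.85, 0.86, 1.24, -0.97, 2.04, -2.38, 0.44, 0.58, 0.11]]
3.27 1 []
3.27 -1 []
real	0m3.768s
user	0m4.209s
sys	0m0.070s
```

```bash
cat >> kin.py <<'E'
def rel(p,O,T=None):
    T=tool() if T is None else T; R0=R.from_matrix(T[:3,:3]); return R0.inv().apply(p-T[:3,3]),(R0.inv()*O).as_rotvec()
def path(p,O,n=10,T=None,q=None):
    T=tool() if T is None else T; q=robot.get_obs()['joint_positions'] if q is None else q
    s,v=rel(p,O,T); R0=R.from_matrix(T[:3,:3]); print('shift',s.round(4),'rot deg',np.degrees(v).round(2),'mag',np.degrees(np.linalg.norm(v)).round(1))
    for i in range(1,n+1):
        f=i/n; x=ik(T[:3,3]+R0.apply(s*f),R0*R.from_rotvec(v*f),q)
        if not x: print('  fail',f); return None
        if i%max(1,n//5)==0: print('  ',x[0].round(2),fk(x[0],K)[2].round(2))
        q=x[0]
    return q
E
python3 - <<'E'
from kin import *
t=np.radians(12)
for ys in (1,-1):
    O=toolR(1.695,t,ys); p=np.array([.4755,.255,.22])+.008*O.as_matrix()[:,2]
    q=path(p,O)
E
```

```text
shift [-0.0985 -0.313   0.2136] rot deg [ 11.21 -65.35  89.19] mag 111.1
   [-0.71 -0.19  1.7   0.66  1.74  1.32] [ 0.36 -0.23  0.52]
   [-0.55 -0.08  1.66  0.7   1.83  1.72] [ 0.42 -0.2   0.5 ]
   [-0.44  0.03  1.65  0.82  1.87  2.07] [ 0.48 -0.16  0.44]
   [-0.34  0.14  1.69  1.    1.86  2.38] [ 0.51 -0.12  0.37]
  fail 1.0
shift [-0.0985 -0.313   0.2136] rot deg [ 62.83  10.78 -73.25] mag 97.1
   [-0.87 -0.26  1.87  0.89  1.69  0.57] [ 0.29 -0.25  0.47]
   [-0.77 -0.19  1.93  1.02  1.72  0.29] [ 0.32 -0.23  0.41]
   [-0.62 -0.08  1.94  1.12  1.74  0.  ] [ 0.37 -0.19  0.36]
   [-0.43  0.07  1.89  1.19  1.77 -0.27] [ 0.44 -0.14  0.32]
   [-0.24  0.24  1.77  1.22  1.8  -0.51] [ 0.52 -0.07  0.29]
```

>>> servo_tool:
  commands: [-0.0099,-0.0313,0.0214,6.28,1.08,-7.33,0.09,-0.0197,-0.0626,0.0427,12.57,2.16,-14.65,0.09,-0.0296,-0.0939,0.0641,18.85,3.23,-21.98,0.09,-0.0394,-0.1252,0.0854,25.13,4.31,-29.3,0.09,-0.0493,-0.1565,0.1068,31.4,5.39,-36.6,0.09,-0.0591,-0.1878,0.1282,37.7,6.47,-43.95,0.09,-0.069,-0.2191,0.1495,43.98,7.55,-51.28,0.09,-0.0788,-0.2504,0.1709,50.26,8.62,-58.6,0.09,-0.0887,-0.2817,0.1922,56.55,9.7,-65.93,0.09,-0.0985,-0.313,0.2136,62.83,10.78,-73.25,0.09]

```text
time: 28.75
tool_pos: [0.4777, 0.263, 0.2201]
ee_rot: [3.104, -1.358, 1.74]
wrist_force: [-0.2, 0.2, -0.5]
width: 0.09
finger_force: 0.0
```

>>> servo_tool:
  commands: [0,0,0,0,0,0,0.094,0,0,0,0,0,0,0.094]

```text
time: 29.0
tool_pos: [0.477, 0.2615, 0.2203]
ee_rot: [3.126, -1.359, 1.713]
wrist_force: [0.2, 0.3, 0.1]
width: 0.0941
finger_force: 0.0
```

Run:
```python
from kin import *
t=np.radians(12); o=robot.get_obs(); print(o['joint_positions'].round(3),o['tool_pos'],o['ee_rot'])
x,A,B=locate(['pot'],verbose=False)
c=[v for v,f in x['pot'] if f<.15]; print(c)
p0,yaw=(c[0][:2],c[0][2]) if c else (np.array([.4755,.255]),.124)
print('yaw',yaw)
O=toolR(.124+np.pi/2,t,-1)
for z in(.22,.04): 
    p=np.r_[p0,z]+.008*O.as_matrix()[:,2]; print(z); path(p,O,5)
show(B,'h')
```

```text
[-0.238  0.239  1.755  1.219  1.805 -0.508] [0.47699502 0.261503   0.22027948] [ 3.12648313 -1.3589376   1.71345143]
pot [0.4758 0.2548 0.1275] err 0.066
pot [ 0.4907  0.6051 -0.1154] err 0.363
pot [0.3164 0.5837 0.2565] err 0.364
[array([0.47577925, 0.25484354, 0.12745324])]
yaw 0.1274532402690301
0.22
shift [-0.0017 -0.0017  0.003 ] rot deg [0.05 0.09 0.22] mag 0.2
   [-0.24  0.24  1.76  1.22  1.8  -0.51] [ 0.52 -0.07  0.29]
   [-0.24  0.24  1.76  1.22  1.8  -0.51] [ 0.52 -0.07  0.29]
   [-0.24  0.24  1.76  1.22  1.8  -0.51] [ 0.52 -0.07  0.29]
   [-0.24  0.24  1.76  1.22  1.8  -0.51] [ 0.52 -0.07  0.29]
   [-0.24  0.24  1.77  1.22  1.8  -0.51] [ 0.52 -0.07  0.29]
0.04
shift [-0.1777 -0.0024  0.0407] rot deg [0.05 0.09 0.22] mag 0.2
   [-0.24  0.29  1.78  1.2   1.78 -0.58] [ 0.52 -0.07  0.26]
   [-0.24  0.35  1.8   1.19  1.75 -0.65] [ 0.52 -0.07  0.22]
   [-0.24  0.41  1.81  1.18  1.72 -0.72] [ 0.52 -0.07  0.18]
   [-0.24  0.48  1.81  1.17  1.7  -0.78] [ 0.52 -0.07  0.15]
   [-0.24  0.55  1.81  1.17  1.67 -0.85] [ 0.52 -0.07  0.11]
```

View pics/h.png

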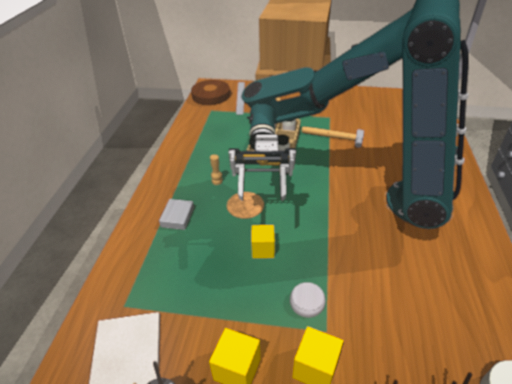

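The tool is in position above the small pot, whose top is at (263,235). Nothing else is under the gripper. Descending.

>>> servo_tool:
  commands: [-0.04,0,0.009,0,0,0,0.094,-0.08,0,0.018,0,0,0,0.094,-0.12,-0.002,0.0275,0,0,0,0.094,-0.15,-0.0024,0.034,0,0,0,0.094,-0.165,-0.0024,0.0378,0,0,0,0.094,-0.1777,-0.0024,0.0407,0,0,0,0.094,-0.1777,-0.0024,0.0407,0,0,0,0.094]

```text
time: 30.08
tool_pos: [0.4745, 0.2633, 0.0378]
ee_rot: [3.128, -1.361, 1.709]
wrist_force: [0.6, 0.4, 0.8]
width: 0.094
finger_force: 0.0
```

>>> servo_tool:
  commands: [0,0,0,0,0,0,0.04,0,0,0,0,0,0,0.04,0,0,0,0,0,0,0.04,0,0,0,0,0,0,0.04,0,0,0,0,0,0,0.04]

```text
time: 30.7
tool_pos: [0.4749, 0.2635, 0.0383]
ee_rot: [3.122, -1.361, 1.715]
wrist_force: [2.0, 0.1, 2.1]
width: 0.0622
finger_force: 30.0
```

>>> servo_tool:
  commands: [0.02,0,-0.0042,0,0,0,0.04,0.05,0,-0.0106,0,0,0,0.04,0.078,0,-0.0166,0,0,0,0.04,0.078,0,-0.0166,0,0,0,0.04]

```text
time: 31.2
tool_pos: [0.4746, 0.2634, 0.1184]
ee_rot: [3.109, -1.358, 1.728]
wrist_force: [-0.8, 0.2, -1.1]
width: 0.062
finger_force: 29.9
```

>>> servo_tool:
  commands: [0,0,0,0,0,9,0.04,0,0,0,0,0,18,0.04,0,0,0,0,0,27,0.04,0,0,0,0,0,36,0.04,0,0,0,0,0,45,0.04,0,0,0,0,0,54,0.04,0,0,0,0,0,63,0.04,0,0,0,0,0,72,0.04,0,0,0,0,0,81,0.04,0,0,0,0,0,90,0.04]

```text
time: 32.45
tool_pos: [0.4733, 0.2636, 0.1153]
ee_rot: [-1.782, 0.006, 0.124]
wrist_force: [-0.6, 0.6, -1.9]
width: 0.0619
finger_force: 29.9
```

>>> servo_tool:
  commands: [0,0,0,0,0,9,0.04,0,0,0,0,0,18,0.04,0,0,0,0,0,27,0.04,0,0,0,0,0,36,0.04,0,0,0,0,0,45,0.04,0,0,0,0,0,54,0.04,0,0,0,0,0,63,0.04,0,0,0,0,0,72,0.04,0,0,0,0,0,81,0.04,0,0,0,0,0,90,0.04]

```text
time: 33.7
tool_pos: [0.4732, 0.2635, 0.1153]
ee_rot: [3.115, 1.36, -1.472]
wrist_force: [0.0, -0.0, -2.0]
width: 0.0616
finger_force: 29.9
```

Run:
```python
from kin import *
o=robot.get_obs(); print(o['joint_positions'].round(3),o['tool_pos'],o['ee_rot'],o['width'])
T=tool(); print(T[:3,:3].round(3))
O=toolR(.124+np.pi/2,np.radians(4),1); g=T[:3,3]-.008*T[:3,2]
for z in (.12,.052):
    p=np.array([.4758,.2548,z])+.008*O.as_matrix()[:,2]; path(p,O,5)
s=snap('side'); cv2.imwrite('pics/i.png',cv2.resize(s['img'][100:300,150:400],(750,600),interpolation=2))
```

```text
[-0.237  0.402  1.81   1.182  1.724  2.437] [0.47324352 0.26354105 0.11525128] [ 3.11503777  1.35980498 -1.47229123] 0.06161950432219545
[[ 0.021 -0.992 -0.123]
 [-0.208 -0.124  0.97 ]
 [-0.978  0.006 -0.209]]
shift [-0.0039 -0.0014 -0.0019] rot deg [ 0.07 -8.08 -0.31] mag 8.1
   [-0.24  0.42  1.81  1.2   1.74  2.42] [ 0.52 -0.07  0.18]
   [-0.24  0.44  1.81  1.22  1.75  2.41] [ 0.52 -0.07  0.17]
   [-0.25  0.45  1.81  1.23  1.77  2.4 ] [ 0.52 -0.07  0.16]
   [-0.25  0.47  1.81  1.25  1.78  2.38] [ 0.52 -0.07  0.15]
   [-0.25  0.49  1.81  1.26  1.8   2.37] [ 0.52 -0.07  0.14]
shift [ 0.0626 -0.0018  0.0124] rot deg [ 0.07 -8.08 -0.31] mag 8.1
   [-0.24  0.44  1.81  1.19  1.73  2.4 ] [ 0.52 -0.07  0.16]
   [-0.24  0.49  1.81  1.21  1.74  2.36] [ 0.52 -0.07  0.14]
   [-0.25  0.53  1.81  1.22  1.74  2.32] [ 0.52 -0.07  0.12]
   [-0.25  0.58  1.8   1.23  1.75  2.29] [ 0.52 -0.07  0.1 ]
   [-0.25  0.63  1.79  1.24  1.76  2.25] [ 0.52 -0.07  0.08]
```

View pics/i.png

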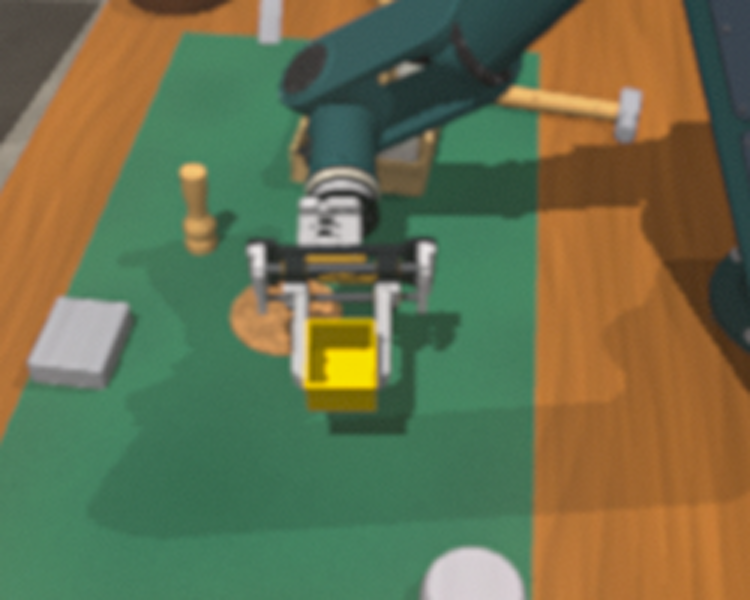

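The pot is now mouth up at about (342,360) in the crop and leaning 24 degrees towards the camera. I'll lower it to near touch with less tilt and let it go.

>>> servo_tool:
  commands: [0.02,0,0.0043,0,-2,0,0.04,0.04,0,0.0086,0,-4,0,0.04,0.06,0,0.0128,0,-4,0,0.04,0.068,0,0.0145,0,-4,0,0.04,0.0735,0,0.0157,0,-4,0,0.04,0.0735,0,0.0157,0,-4,0,0.04]

```text
time: 34.5
tool_pos: [0.4743, 0.2636, 0.0423]
ee_rot: [-3.117, 1.43, -1.421]
wrist_force: [-0.4, -0.1, -1.3]
width: 0.062
finger_force: 29.9
```

>>> servo_tool:
  commands: [0.002,0,0,0,0,0,0.04,0.003,0,0,0,0,0,0.04]

```text
time: 34.75
tool_pos: [0.4747, 0.2631, 0.04]
ee_rot: [-3.11, 1.43, -1.414]
wrist_force: [0.2, 1.1, 0.2]
width: 0.0618
finger_force: 30.0
```

>>> servo_tool:
  commands: [0,0,0,0,0,0,0.068,0,0,0,0,0,0,0.08,0,0,0,0,0,0,0.094,0,0,0,0,0,0,0.094]

```text
time: 35.25
tool_pos: [0.4744, 0.2632, 0.0395]
ee_rot: [-3.119, 1.431, -1.423]
wrist_force: [-0.2, 0.5, 0.1]
width: 0.0929
finger_force: 0.0
```

>>> servo_tool:
  commands: [-0.03,0,-0.0042,0,0,0,0.094,-0.07,0,-0.0098,0,0,0,0.094,-0.12,0,-0.0168,0,0,0,0.094,-0.12,0,-0.0168,0,0,0,0.094]

```text
time: 35.75
tool_pos: [0.4753, 0.263, 0.164]
ee_rot: [-3.06, 1.428, -1.365]
wrist_force: [-0.2, -0.7, 0.3]
width: 0.0939
finger_force: 0.0
```

Run:
```python
from kin import *
x,A,B=locate(['pot'],verbose=False)
o=robot.get_obs(); print(o['joint_positions'].round(3),o['tool_pos'])
a=cv2.resize(A['img'][160:250,220:340],(400,300),interpolation=2); b=cv2.resize(B['img'][190:280,200:320],(400,300),interpolation=2)
cv2.imwrite('pics/j.png',np.hstack([a,b]))
# path to top-down yaw such that tool y along pot axis
T=tool()
for yaw in (.1275,.1275+np.pi/2,.1275-np.pi/2, .1275+np.pi):
    O=R.from_euler('xyz',[np.pi,0,yaw]); print(yaw); path(np.array([.4758,.2548,.22]),O,20,T)
```

```text
pot [0.4763 0.2438 0.1106] err 0.127
pot [0.4915 0.6083 1.449 ] err 0.37
pot [0.3164 0.584  0.3118] err 0.37
[-0.245  0.367  1.803  1.24   1.79   2.479] [0.47338419 0.26335706 0.15931835]
0.1275
shift [-0.0589 -0.0013 -0.0172] rot deg [-63.43  63.27 -72.97] mag 115.5
   [-0.16  0.33  1.62  1.01  1.84  2.38] [ 0.58 -0.04  0.3 ]
   [-0.05  0.29  1.47  0.78  1.87  2.26] [0.6  0.02 0.39]
   [0.07 0.23 1.37 0.53 1.86 2.12] [0.59 0.1  0.47]
   [0.22 0.16 1.34 0.27 1.8  1.96] [0.55 0.18 0.53]
   [0.39 0.06 1.39 0.   1.69 1.83] [0.48 0.25 0.56]
1.6982963267948965
shift [-0.0589 -0.0013 -0.0172] rot deg [118.02   0.14 135.81] mag 179.9
  fail 0.05
-1.4432963267948966
shift [-0.0589 -0.0013 -0.0172] rot deg [-1.000e-01  8.198e+01 -8.000e-02] mag 82.0
  fail 0.1
3.269092653589793
shift [-0.0589 -0.0013 -0.0172] rot deg [63.25 63.4  72.81] mag 115.4
  fail 0.05
```

View pics/j.png

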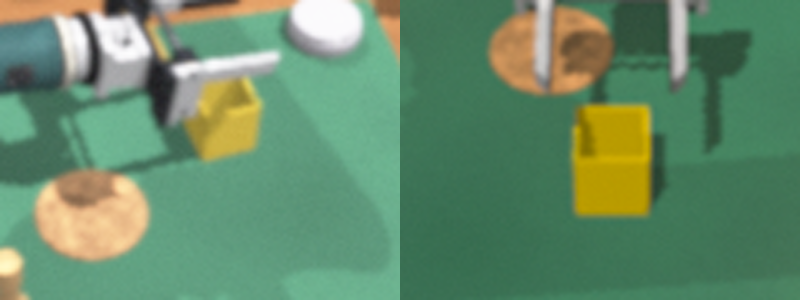

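The pot stands upright with its mouth open, at (225,115) in the left crop and (612,160) in the right. I'll bring the tool vertical above it and regrip from the top.

>>> servo_tool:
  commands: [-0.03,-0.0005,-0.009,-5.28,5.27,-6.08,0.094,-0.0589,-0.0013,-0.0172,-10.57,10.54,-12.16,0.094,-0.0589,-0.0013,-0.0172,-15.85,15.8,-18.24,0.094,-0.0589,-0.0013,-0.0172,-21.14,21.1,-24.3,0.094,-0.0589,-0.0013,-0.0172,-26.4,26.36,-30.4,0.094,-0.0589,-0.0013,-0.0172,-31.7,31.63,-36.5,0.094]

```text
time: 36.7
tool_pos: [0.4762, 0.2543, 0.2193]
ee_rot: [-2.745, 0.672, -0.4]
wrist_force: [-1.0, -0.4, -0.2]
width: 0.0942
finger_force: 0.0
```

>>> servo_tool:
  commands: [0,0,0,-5.28,5.27,-6.08,0.094,0,0,0,-10.57,10.54,-12.16,0.094,0,0,0,-15.85,15.8,-18.24,0.094,0,0,0,-21.14,21.1,-24.3,0.094,0,0,0,-26.4,26.36,-30.4,0.094,0,0,0,-31.7,31.63,-36.5,0.094,0,0,0,-31.7,31.63,-36.5,0.094,0,0,0,-31.7,31.63,-36.5,0.094]

```text
time: 37.7
tool_pos: [0.4761, 0.2543, 0.2198]
ee_rot: [-3.141, 0.001, 0.126]
wrist_force: [0.0, -0.0, 0.4]
width: 0.0939
finger_force: 0.0
```

Run:
```python
from kin import *
x,A,B=locate(['pot'],verbose=False)
s,w=wl('pot',(.476,.25)); show(s,'k')
O=R.from_euler('xyz',[np.pi,0,.11]); print(rel(np.array([.476,.249,.22]),O),robot.get_obs()['ee_rot'])
```

```text
pot [0.4757 0.2436 0.1099] err 0.079
pot [ 0.4908  0.6058 -0.122 ] err 0.388
pot [0.3158 0.5831 0.3067] err 0.359
wrist pot [239.2, 144.7, 66.6, 69.4] [0.4776 0.2434 0.1239] 0.017
(array([-0.0013524 ,  0.00487301,  0.00090571]), array([-0.00029721, -0.00205342,  0.01568303])) [-3.14131156e+00 -2.05566368e-03  1.25682744e-01]
```

View pics/k.png

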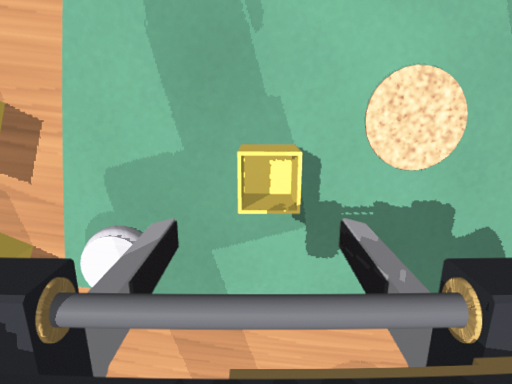

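Wrist view: the pot is upright and its mouth at (270,182) is square to the jaws. The cork is at (416,117). I'll grip it, carry it to the cork and release.

>>> servo_tool:
  commands: [-0.0008,0.0108,0.03,0,0,0,0.094,-0.0008,0.0108,0.08,0,0,0,0.094,-0.0008,0.0108,0.13,0,0,0,0.094,-0.0008,0.0108,0.175,0,0,0,0.094,-0.0008,0.0108,0.175,0,0,0,0.094,-0.0008,0.0108,0.175,0,0,0,0.04,-0.0008,0.0108,0.175,0,0,0,0.04,-0.0008,0.0108,0.175,0,0,0,0.04,-0.0008,0.0108,0.175,0,0,0,0.04,-0.0008,0.0108,0.175,0,0,0,0.04]

```text
time: 39.25
tool_pos: [0.4783, 0.2441, 0.0479]
ee_rot: [-3.141, -0.006, 0.128]
wrist_force: [-0.4, -0.6, 6.6]
width: 0.0618
finger_force: 30.0
```

>>> servo_tool:
  commands: [0,0,-0.04,0,0,0,0.04,0,0,-0.08,0,0,0,0.04,0.017,0.05,-0.08,0,0,0,0.04,0.033,0.1,-0.08,0,0,0,0.04,0.05,0.15,-0.08,0,0,0,0.04,0.057,0.1736,-0.08,0,0,0,0.04,0.057,0.1736,-0.08,0,0,0,0.04,0.057,0.1736,-0.04,0,0,0,0.04,0.057,0.1736,-0.015,0,0,0,0.04,0.057,0.1736,-0.015,0,0,0,0.04]

```text
time: 40.5
tool_pos: [0.5529, 0.0802, 0.0583]
ee_rot: [-3.14, 0.004, 0.129]
wrist_force: [0.0, -0.1, -0.8]
width: 0.0616
finger_force: 30.0
```

>>> servo_tool:
  commands: [0,0,0.006,0,0,0,0.04,0,0,0.011,0,0,0,0.04,0,0,0.011,0,0,0,0.04]

```text
time: 40.88
tool_pos: [0.557, 0.0794, 0.0519]
ee_rot: [-3.141, -0.006, 0.128]
wrist_force: [0.4, 0.4, 0.0]
width: 0.0622
finger_force: 30.0
```

>>> servo_tool:
  commands: [0,0,0,0,0,0,0.07,0,0,0,0,0,0,0.09,0,0,0,0,0,0,0.094,0,0,-0.04,0,0,0,0.094,0,0,-0.1,0,0,0,0.094,0,0,-0.17,0,0,0,0.094,0,0,-0.17,0,0,0,0.094]

```text
time: 41.75
tool_pos: [0.5581, 0.079, 0.2273]
ee_rot: [3.141, -0.015, 0.127]
wrist_force: [-0.9, -0.6, 0.0]
width: 0.0937
finger_force: 0.0
```

Run:
```python
from kin import *
s,w=wl('pot',(.555,.079),z0=.004); r=spotter.trace('cork',s); print([(q['conf'],at(s,cen(q),.004)[:2]) for q in r]); show(s,'l')
x,A,B=locate(['pot','burnisher'],verbose=False)
T=tool(); print(T[:3,3])
for b in [v for v,f in x.get('burnisher',[])]: print(rel(np.array([b[0],b[1],.22]),R.from_matrix(T[:3,:3])))
```

```text
wrist pot [227.8, 148.1, 64.2, 68.6] [0.5562 0.0793 0.1263] 0.013
[(0.61, array([0.57866274, 0.08258871]))]
pot [0.5536 0.078  1.7011] err 0.124
pot [0.4903 0.6044 1.4547] err 0.389
pot [0.316  0.5827 0.2895] err 0.378
burnisher [ 0.6753 -0.0225  0.1119] err 0.143
[0.5547252  0.07888037 0.21855206]
(array([ 0.1067093,  0.1159301, -0.0015481]), array([0., 0., 0.]))
```

View pics/l.png

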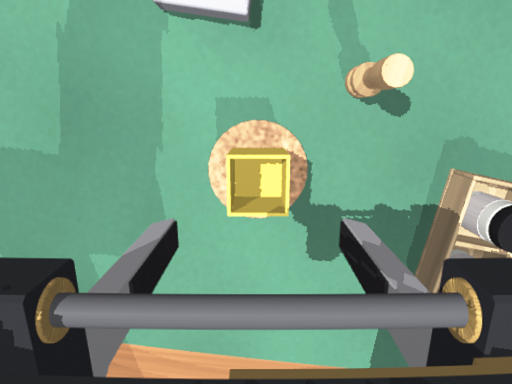

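The pot stands upright on the cork: mouth at about (259,185), cork circle centred near (257,169) at bench height. The burnisher's top is at (397,70). Moving over it.

>>> servo_tool:
  commands: [0.03,0.033,0,0,0,0,0.07,0.065,0.07,0,0,0,0,0.07,0.095,0.103,0,0,0,0,0.07,0.1067,0.116,0,0,0,0,0.07,0.1067,0.116,0,0,0,0,0.07,0.1067,0.116,0,0,0,0,0.07]

```text
time: 42.95
tool_pos: [0.6754, -0.0219, 0.2203]
ee_rot: [-3.141, -0.002, 0.128]
wrist_force: [-0.2, 0.2, 0.2]
width: 0.0701
finger_force: 0.0
```

Run:
```python
from kin import *
s,w=wl('burnisher',(.675,-.0225)); print([(r['conf'],r['box']) for r in spotter.trace('burnisher',s)])
T=tool(); print(T[:3,3],robot.get_obs()['ee_rot'])
if w is not None: print(rel(np.array([w[0],w[1],.087]),R.from_matrix(T[:3,:3])))
```

```text
wrist burnisher [244.4, 152.5, 32.1, 51.9] [ 0.6774 -0.024   0.1289] 0.04
[(0.97, [244.4, 152.5, 32.1, 51.9])]
[ 0.6754615  -0.02166801  0.22123761] [-3.14133931 -0.00341068  0.12866461]
(array([0.00121257, 0.00258088, 0.13424188]), array([0., 0., 0.]))
```

>>> servo_tool:
  commands: [0.001,0.002,0.04,0,0,0,0.07,0.001,0.002,0.09,0,0,0,0.07,0.001,0.002,0.133,0,0,0,0.07,0.001,0.002,0.133,0,0,0,0.07,0.001,0.002,0.133,0,0,0,0.01,0.001,0.002,0.133,0,0,0,0.01,0.001,0.002,0.133,0,0,0,0.01,0.001,0.002,0.133,0,0,0,0.01,0.001,0.002,0.133,0,0,0,0.01,0.001,0.002,0.133,0,0,0,0.01]

```text
time: 44.35
tool_pos: [0.6779, -0.0243, 0.0883]
ee_rot: [-3.141, -0.004, 0.128]
wrist_force: [1.1, 0.6, 1.6]
width: 0.0275
finger_force: 30.0
```

>>> servo_tool:
  commands: [0,0,-0.04,0,0,0,0.01,0,0,-0.09,0,0,0,0.01,0,0,-0.133,0,0,0,0.01,-0.03,-0.033,-0.133,0,0,0,0.01,-0.06,-0.065,-0.133,0,0,0,0.01,-0.09,-0.098,-0.133,0,0,0,0.01,-0.107,-0.117,-0.133,0,0,0,0.01,-0.107,-0.117,-0.133,0,0,0,0.01,-0.107,-0.117,-0.133,0,0,0,0.01]

```text
time: 45.48
tool_pos: [0.5566, 0.0775, 0.2202]
ee_rot: [3.141, -0.003, 0.127]
wrist_force: [-0.1, -0.1, -0.9]
width: 0.0274
finger_force: 30.0
```

Run:
```python
from kin import *
s,w=wl('pot',(.5555,.079),z0=.004); T=tool(); print(T[:3,3],robot.get_obs()['width']); show(s,'m')
x,A,B=locate(['pot'],verbose=False)
```

```text
wrist pot [226.0, 145.5, 68.7, 69.8] [0.5568 0.0793 1.7099] 0.311
[0.55688736 0.07721604 0.22002386] 0.027039641896194306
pot [0.4914 0.605  1.4358] err 0.391
pot [0.3155 0.5832 0.31  ] err 0.371
pot [0.5551 0.0781 1.7212] err 0.109
```

View pics/m.png

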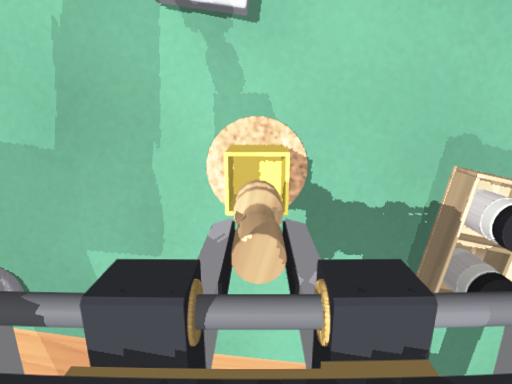

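The burnisher hangs above the pot's mouth, with its head at (258,195) and the mouth centre at (258,185). Lowering it in.

>>> servo_tool:
  commands: [-0.0005,-0.001,0.03,0,0,0,0.01,-0.0005,-0.001,0.06,0,0,0,0.01,-0.0005,-0.001,0.09,0,0,0,0.01,-0.0005,-0.001,0.11,0,0,0,0.01,-0.0005,-0.001,0.12,0,0,0,0.01,-0.0005,-0.001,0.123,0,0,0,0.01,-0.0005,-0.001,0.123,0,0,0,0.01]

```text
time: 46.65
tool_pos: [0.5565, 0.079, 0.0982]
ee_rot: [-3.141, -0.004, 0.127]
wrist_force: [-0.1, -1.0, -0.1]
width: 0.0273
finger_force: 30.0
```

>>> servo_tool:
  commands: [0,0,0,0,0,0,0.04,0,0,0,0,0,0,0.06,0,0,0,0,0,0,0.07,0,0,-0.03,0,0,0,0.07,0,0,-0.08,0,0,0,0.07,0,0,-0.14,0,0,0,0.07,0,0,-0.14,0,0,0,0.07]

```text
time: 47.52
tool_pos: [0.5583, 0.0791, 0.2448]
ee_rot: [3.141, -0.016, 0.128]
wrist_force: [-0.1, -0.4, 0.3]
width: 0.0699
finger_force: 0.0
```

>>> servo_tool:
  commands: [-0.12,-0.03,0,0,0,0,0.07,-0.12,-0.03,0,0,0,0,0.07,-0.12,-0.03,0,0,0,0,0.07,-0.12,-0.03,0,0,0,0,0.07]

```text
time: 48.02
tool_pos: [0.4329, 0.0934, 0.2368]
ee_rot: [-3.142, -0.004, 0.128]
wrist_force: [0.3, -0.6, 0.0]
width: 0.0701
finger_force: 0.0
```

Run:
```python
from kin import *
x,A,B=locate(['pot','jar1'],verbose=False)
r=spotter.trace('jar1',B); print([(q['conf'],at(B,cen(q),.046)[:2].round(3)) for q in r])
a=cv2.resize(A['img'][170:270,95:275],(792,440),interpolation=2)
cv2.imwrite('pics/n.png',a)
```

```text
pot [0.3163 0.5826 0.2799] err 0.364
pot [0.5536 0.0781 0.1271] err 0.233
pot [ 0.4902  0.6064 -0.0977] err 0.395
jar1 [ 0.5299 -0.3541  0.0729] err 0.297
jar1 [ 0.5274 -0.1972  0.0805] err 0.488
jar1 [ 0.4636 -0.1884  0.0131] err 0.57
[(0.69, array([ 0.535, -0.375])), (0.51, array([ 0.475, -0.181])), (0.47, array([ 0.545, -0.219])), (0.34, array([ 0.52 , -0.183]))]
```

View pics/n.png

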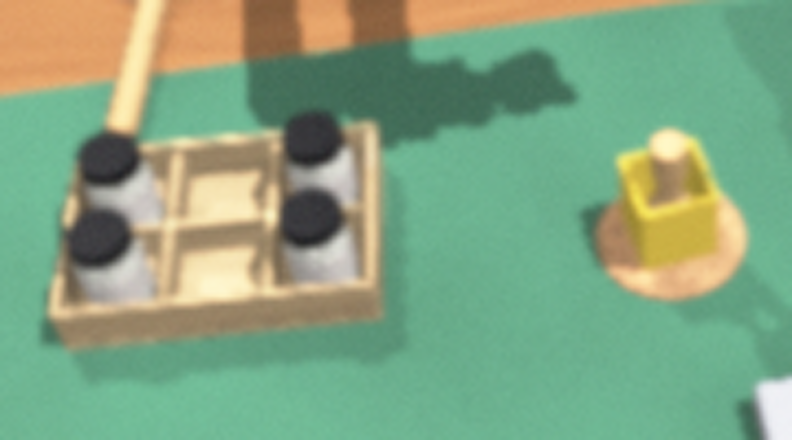

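Four jars stand in the four corner cells, with lids at (108,158), (100,237), (313,137) and (310,217). The burnisher stands upright in the pot at (667,150), centred on the cork. The arm is clear, so I'm handing in.

```bash
python3 -c "
from bench import close_job
print(close_job())"
```

```text
the job is handed in; nothing more can be done
None
```

The job is handed in: the pot stands mouth up on the cork, the burnisher is in it thick end down, and all four jars out on the bench are in their own crate cells. The last picture confirmed this, but the hand-in returned no verdict.

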